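# Weigh a counterweight on the sprung hook scale

## Robot

A 7-joint arm with a two-finger parallel gripper is mounted at the origin on the work surface. World frame = base frame: x ahead of the robot, y to its left, z up, the work surface at z = 0. Lengths are in m, angles in rad, forces in N, time in s.
With the tool pointing down it reaches from about 0.4 to 0.75 m from the base axis. Payload 19.5 kg.
Tool frame: the origin (TCP) lies between the finger pads; the fingertips stand 17 mm ahead of it and the grasp point (between the pads) lies 2 mm behind it (robot.nose_length is the distance from the TCP to the fingertips, in m); z points along the fingers, y is the line along which they close (so a half turn about z gives the same grasp; the last joint's range is limited). The gripper opens to 85 mm and grips with 20 to 120 N. Pads are 22 mm wide; open, the fingers measure 114 mm over their backs; the gripper's body (76 mm by 85 mm) begins 54 mm behind the grasp point. The pads swing forward as they close: fully open they stand 13 mm farther back than shut.
Start: joints at [-1.156, 0.707, -0.028, 1.485, 0.022, 0.951, -0.075], TCP at [0.254, 0.516, 0.224] pointing down, gripper open.
Joint ranges: [-2.71, 2.71], [-0.32, 2.16], [-1.57, 1.52], [0, 2.45], [-1.46, 4.6], [0, 2.02], [-2.83, 2.83]. Speed limits (rad/s): [1.89, 1.89, 2.57, 2.57, 3.01, 3.01, 3.01].

## Interface

Orientations are given as a unit quaternion [w, x, y, z].
In Python, from workcell import robot gives the robot as it stands.
- The arm moves only by the tool send_rows, never from a script. Its argument "deltas" is a list that holds one entry, the list of rows, each a list of 7 numbers: the gripper command: -1 is shut, 1 is fully open, values between are in proportion, then the shift along the world's x, y, z normalised to -1 to 1, where 1 is 0.3 m, then the turn, a rotation vector about the world's x, y, z normalised to -1 to 1, where 1 is 45 degrees. A call has exactly 8 rows; each row is the pose to reach, as a shift and turn from the pose commanded when the call began; what a row does not reach only later rows make up. A row lasts 1/12 s, in which the tool goes at most 41.7 mm and 7.16 degrees, less where a joint would pass 70% of its speed; a pose out of reach is approached as far as the arm can. A call with a number of a shift or a turn outside -1 to 1 is refused whole. A call with a gripper value outside its range is refused whole. The fingers move at their own pace and stop on an object; "newtons" is the grip in N (left out, the last holds). Time passes only in rows, so rows that repeat a pose let the fingers close, or fill a call up. It gives the time, the measured TCP pose, the force, the opening and the grip force at its end, in the units of the state.
- robot.get_state(): the state, without advancing time (a new reading comes with each control period).
- robot.capture(name): name is "side" or "top"; returns a dict with "frame" (420x560x3 uint8, red, green, blue), "fx", "fy", "cx", "cy" (pixels), "k1" (the pictures are not rectified: a ray, as slopes to the right and down, at radius r is drawn at 1 + k1 r^2 times it, then the intrinsics apply), "rvec" (rotation vector, rad) and "tvec" (3), from world to camera coordinates, as OpenCV has them. Camera axes: x right, y down, z forward; pixel columns grow to the right and rows downward; lengths in m; the calibration is good to about 2 mm. A picture is of the moment at which its call begins. There is no depth.
- robot.hand_in(): hands the job in; it is judged then, once.
The state is a dict: "time_s": time; "joints": joint angles; "qvel": joint speeds; "joint_torque": joint torques, N m; "position": TCP position; "orientation": TCP orientation; "contact_force": force on the tool from outside, world axes, zero at the start; "torque": the same for the moment, N m; "finger_gap": finger opening in m; "finger_force": force on a finger pad.
Only numpy, scipy, OpenCV 4.12 (cv2) and the standard library are available. Lean on these libraries where they do the work, as an engineer would, in place of code of your own. Each camera call takes 0.05 s, during which the arm holds its last target. There are 200 camera calls.

## Task

Weigh the steel counterweight with the eye: hang its eye on the hook scale, easing its load onto the spring so that the hook never jumps, then let go of it completely and let it hang still for a good two seconds. Then lift it off the hook just as gently and stand it upright in the pocket of the wooden nest block, set down and not dropped. Leave the other things on the bench where they are.

Things in the scene. Friction and masses are not known exactly. Their poses are not given: they have to be found in the camera images.
- weight: The part to weigh: a loose turned steel counterweight, mass unknown (0.15 to 0.9 kg), standing upright. Origin: centre of its underside, z up. A round body 44 mm across, 42 mm tall, topped by a flat upright eye frame 40 mm wide along its y, 12 mm thick along its x, from z = 42 to 104 mm. Grip the frame across its width (along y) at about z = 94 mm. Half a turn about z changes nothing.
- eye_roof (a point): On the weight: the peak of its eye's roof, 87 mm above the origin. The eye's window is open along the weight's x, 24 mm wide along y, and runs from z = 42 mm up to this round-edged inverted-V roof, which drops 8 mm to each side.
- scale: The hook scale: a grey column 40 x 44 mm, 281 mm tall (brass cap to 293 mm), fixed on a base plate 150 x 130 x 14 mm. Origin: on the table, under the column's centre, z up; its hook points along its own -x.
- hook_seat (a point): Lowest point of the open hook, on the centre line of its 7 mm rod; the eye's roof rests here (seated, the roof's peak is about 4 mm above this point, the weight's origin 83 mm below). Axes as scale. 115 mm from the column's axis; 230 mm above the table when empty; sinks under load. On the column side (+x) the rod rises 12 mm within 24 mm, then runs level to the column.
- hook_tip (a point): Centre of the open tip of the hook's rod, 22 mm out (scale's -x) from the seat and 15 mm above it (18.5 mm with the rod's thickness). The eye goes on over it: hook inside the window, move along the scale's +x, then down.
- hook (a joint): How far the hook has sunk, m: 0 empty (top stop), at most 0.1. Lightly damped spring, 100 N/m, 0.1 N to start it: a hung mass m settles at about m*9.81/100 m (14 to 87 mm) and bounces if let go above or below that. Delicate: moving the hook faster than 0.07 m/s, up or down, or letting go so that it then bobs faster than 0.045 m/s, spoils the job, as does a contact force over 15 N.
- nest: Wooden nest block 100 x 100 x 24 mm, fixed. Origin: centre of its underside on the table, z up.
- nest_hole0 (a point): Centre of the mouth (z = 24 mm above the table) of the block's round pocket, 54 mm across and 12 mm deep, in which the weight ends up standing.
- screwdriver: Bystander: screwdriver lying down. Loose; origin at the centre of its underside. Leave it alone.
- spanner: Bystander: open-ended spanner lying down. Loose; origin at the centre of its underside. Leave it alone.
- knob_blank: Bystander: turned steel knob, 40 mm across and 85 mm tall, round head of 28 mm on a narrow neck, NO eye (not the part to weigh). Loose; origin at the centre of its underside. Leave it alone.
- oil_jar: Bystander: small amber jar, 54 mm across, 75 mm tall. Loose; origin at the centre of its underside. Leave it alone.
- tumbler: Bystander: grey open cup, 76 mm across, 120 mm tall. Loose; origin at the centre of its underside. Leave it alone.
- collar: Bystander: dark steel ring, 48 mm across, 18 mm tall. Loose; origin at the centre of its underside. Leave it alone.
- gauge_block: Bystander: dark steel block 70 x 30 x 30 mm. Loose; origin at the centre of its underside. Leave it alone.
Not all that is in view belongs to the job. What is meant by the nest is not black or green, and is the larger of those in its own colour.

How it is judged:
By the outcome, as a careful person would: the job done as asked, in the order asked, and still so for the second after the job is handed in, with the robot touching nothing.
It also fails if it takes over 72 s, if anything falls off the work surface, if the arm or the gripper's body presses on something with over 40 N, if the wrist force passes 120 N, or if a joint passes its speed limit or range.

## Working session

There is one attempt and no reset: what is moved stays moved. The work goes in short steps, Python scripts to look and compute and a tool call to move; the robot and the scene stay as the last step left them, time stands still between calls to the robot, and variables do not carry over. Pictures are saved under pics/ and viewed, at most 10 in all, crops included, and the job is handed in when it is done.

Besides the shell and the picture viewer there is one more tool, called after "Emit:" in YAML: its name, and indented under it one key for each argument. send_rows: Moves the arm, as the interface text tells. Its arguments: {"type":"object","properties":{"deltas":{"type":"array","items":{"type":"array","items":{"type":"array","items":{"type":"number","minimum":-1,"maximum":1}}}},"newtons":{"type":"number"}},"required":["deltas"]}

```bash
mkdir -p pics; ls
python3 - <<'E'
from workcell import robot
import cv2
for n in("side","top"):
    c=robot.capture(n); cv2.imwrite(f"pics/{n}0.png",cv2.cvtColor(c["frame"],cv2.COLOR_RGB2BGR))
    print(n,{k:v for k,v in c.items() if k!="frame"})
print(robot.get_state(),robot.nose_length)
E
```

```text
pics
side {'fx': 416.6867293001589, 'fy': 416.6867293001589, 'cx': 280.96122584001284, 'cy': 213.8362217514804, 'k1': -0.052125840331660685, 'rvec': array([ 2.29797627, -0.51289373,  0.18793945]), 'tvec': array([-0.41101236,  0.25026632,  1.1402013 ])}
top {'fx': 544.8708567827633, 'fy': 544.8708567827633, 'cx': 277.6482487591087, 'cy': 199.5904674149317, 'k1': -0.12246908643590787, 'rvec': array([ 2.11023926, -2.13251551,  0.20029036]), 'tvec': array([0.00806355, 0.50552928, 1.69806238])}
{'time_s': 0.1, 'joints': array([-1.15569931,  0.70704186, -0.02758815,  1.48489508,  0.02198132,
        0.9509234 , -0.07552002]), 'qvel': array([ 8.82374895e-05, -1.79341483e-04, -4.26195855e-04, -1.10408154e-03,
        1.85234184e-04, -1.46699189e-03,  1.58278492e-03]), 'joint_torque': array([-2.07395801e-04, -8.84301925e+01,  1.23639219e+00, -2.36456412e+01,
        1.70463184e-02,  5.11471240e-03, -8.15902354e-06]), 'position': array([0.25352676, 0.51583897, 0.22378731]), 'orientation': array([-9.35826101e-05,  2.26444466e-01,  9.74023958e-01, -4.73715874e-04]), 'contact_force': array([-0.70467423, -0.77727349, -0.16223197]), 'torque': array([ 0.02308286, -0.00425507,  0.03807331]), 'finger_force': 0.0, 'finger_gap': 0.08552445896562161} 0.017
```

View pics/side0.png

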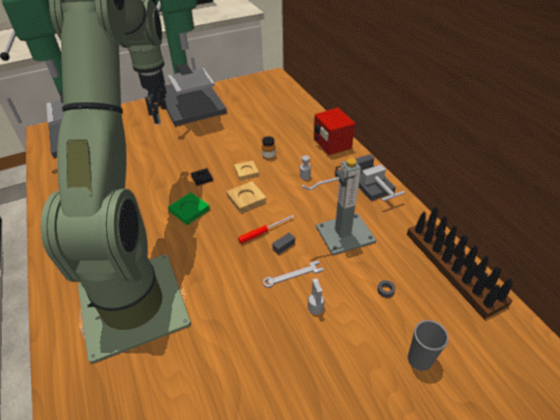

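View pics/top0.png

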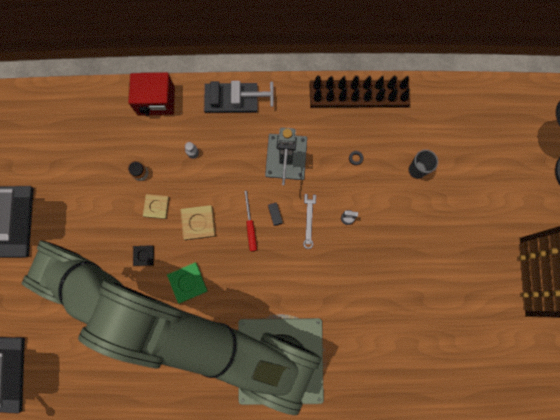

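The top view shows the weight at about (349,217), the scale's column at (288,135) with its hook tip near (284,185), and the larger wooden nest at (198,222). In the side view they are at (317,298), (348,190) and (246,195). I'll enlarge these areas.

```bash
cat > h.py <<'E'
import cv2,numpy as np
from workcell import robot
from scipy.optimize import least_squares
def cam(n):
    c=robot.capture(n); c["R"]=cv2.Rodrigues(c["rvec"])[0]; c["K"]=np.array([[c["fx"],0,c["cx"]],[0,c["fy"],c["cy"]],[0,0,1]]); c["d"]=np.array([c["k1"],0,0,0,0.]); return c
def proj(c,P): return cv2.projectPoints(np.float64(P).reshape(-1,1,3),c["rvec"],c["tvec"],c["K"],c["d"])[0].reshape(-1,2)
def onz(c,uv,z):
    r=cv2.undistortPoints(np.float64(uv).reshape(-1,1,2),c["K"],c["d"]).reshape(-1,2)
    d=np.c_[r,np.ones(len(r))]@c["R"]; o=-c["R"].T@c["tvec"]
    return o+d*((z-o[2])/d[:,2])[:,None]
def crop(c,x,y,w,h,s):
    return cv2.resize(cv2.cvtColor(c["frame"],cv2.COLOR_RGB2BGR)[y:y+h,x:x+w],(w*s,h*s),interpolation=cv2.INTER_CUBIC)
E
python3 - <<'E'
from h import *
t=cam("top");s=cam("side")
a=np.hstack([crop(t,325,195,50,50,6),crop(t,260,115,50,75,4)[:300],crop(t,175,200,50,50,6)])
b=np.hstack([crop(s,295,265,50,60,5),crop(s,298,150,80,60,5)[:, :],crop(s,222,175,50,50,3).repeat(1,0)[:, :].copy() if 0 else cv2.resize(crop(s,222,175,50,60,5),(150,300))])
print(a.shape,b.shape)
cv2.imwrite("pics/c1.png",np.vstack([a[:,:800],b[:,:800]]))
for n,uv,z in[("weight",(349,216),.1),("hooktip",(284,185),.25),("cap",(288,132),.293),("nest",(198,222),.024)]: print(n,onz(t,uv,z))
E
```

```text
(300, 800, 3) (300, 800, 3)
weight [[ 0.44153332 -0.21759357  0.1       ]]
hooktip [[ 0.50887591 -0.01578327  0.25      ]]
cap [[ 0.65230961 -0.02848841  0.293     ]]
nest [[0.43916338 0.26111549 0.024     ]]
```

View pics/c1.png

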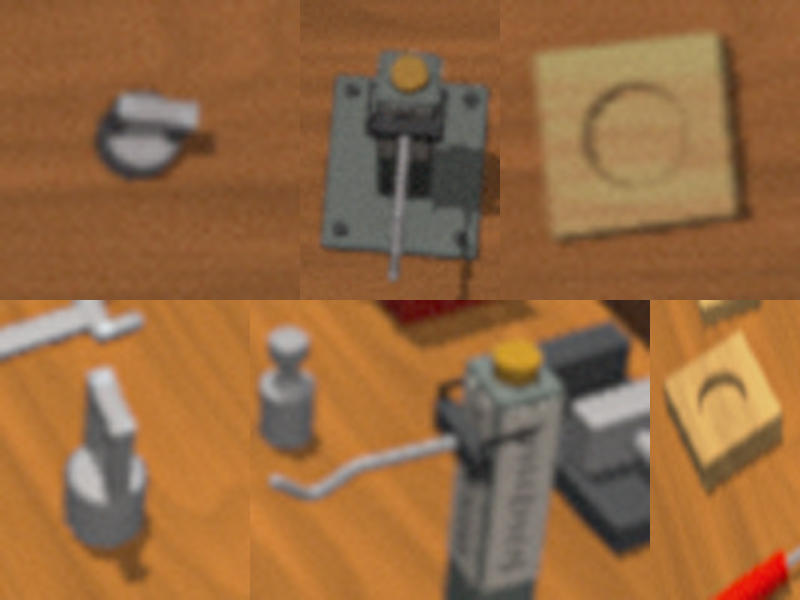

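Run:
```python
from h import *
t=cam("top");s=cam("side")
def px(l,u0,v0,x0,y0,sx,sy): l=np.float64(l); return np.c_[x0+(l[:,0]-u0+.5)/sx-.5,y0+(l[:,1]-v0+.5)/sy-.5]
def tf(p,P): c,q=np.cos(p[2]),np.sin(p[2]); P=np.float64(P); return np.c_[p[0]+c*P[:,0]-q*P[:,1],p[1]+q*P[:,0]+c*P[:,1],P[:,2]]
# weight; frame corners at z .104 cyc order
wt=px([(118,93),(200,100),(197,125),(118,117)],0,0,325,195,6,6)
ws=px([(88,372),(112,370),(135,425),(113,435)],0,300,295,265,5,5)
# image-right in top = -y world ; image-up = +x
# body top-view outline: left 96,right ~182 bottom 178
Ct=[(.006,.02,.104),(.006,-.02,.104),(-.006,-.02,.104),(-.006,.02,.104)]
Cs=[(-.006,.02,.104),(.006,.02,.104),(.006,-.02,.104),(-.006,-.02,.104)]
print("wt3",onz(t,wt,.104)[:,:2].tolist(),"ws3",onz(s,ws,.104)[:,:2].tolist())
for nm,cs in(("top",[(t,Ct,wt)]),("both",[(t,Ct,wt),(s,Cs,ws)])):
  r=least_squares(lambda p:np.concatenate([(proj(c,tf(p,C))-o).ravel() for c,C,o in cs]),[.44,-.22,0]); print(nm,r.x,r.cost, r.fun.round(1))
pt=px([(338,77),(487,88),(478,258),(322,245),(393,278),(409,72)],300,0,260,115,4,4)
ps=px([(273,481),(313,494),(517,353)],250,300,298,150,5,5)
def f(p):
  o=p[3]
  return np.concatenate([(proj(t,tf(p,[(.075+o,.065,.014),(.075+o,-.065,.014),(-.075+o,-.065,.014),(-.075+o,.065,.014),(-.137,0,.245),(0,0,.293)]))-pt).ravel(),(proj(s,tf(p,[(-.137,0,.245),(-.115,0,.23),(0,0,.293)]))-ps).ravel()])
r=least_squares(f,[.64,-.03,0,0]);print("scale",r.x,r.fun.round(1),"seat",tf(r.x,[(-.115,0,.23)]),"tip",tf(r.x,[(-.137,0,.245)]))
print("nest top",onz(t,px([(636,135.7)],500,0,175,200,6,6),.024),onz(s,px([(724,395)],650,300,222,175,3,5),.024))
```

```text
wt3 [[0.4595952764497051, -0.2029493455606967], [0.4554524594107459, -0.24528251321944836], [0.4424156153336475, -0.24324397663692365], [0.4470610413863098, -0.20253977217410887]] ws3 [[0.4494691914452087, -0.20263764267646367], [0.46110879572526386, -0.206822508664672], [0.45542695555037527, -0.241768875816889], [0.44268111798942944, -0.2423291808888247]]
top [ 0.4511282  -0.22350226 -0.10530007] 0.2335181628961571 [ 0.4  0.1 -0.4  0.2 -0.2 -0.2  0.1 -0.1]
both [ 0.4517235  -0.22346779 -0.14252163] 1.1930632250207995 [ 0.5 -0.3 -0.4  0.2 -0.3 -0.2  0.1 -0.5 -0.3  0.2 -0.6 -0.6  0.2  0.8
  0.1 -0. ]
scale [ 0.65078223 -0.0258181  -0.09316348  0.00801023] [-0.6 -0.8  0.8 -0.5 -0.2  0.5 -0.6  0.6  0.1 -0.6  0.2 -0.1  0.1  0.4
 -0.3  0.1 -0.3  0.4] seat [[ 0.53628094 -0.01511979  0.23      ]] tip [[ 0.51437634 -0.01307316  0.245     ]]
nest top [[0.43853171 0.26354441 0.024     ]] [[0.44411693 0.26417818 0.024     ]]
```

The fit puts the weight at (0.4515, -0.2235) with yaw -0.12, the hook seat at (0.536, -0.015), and the nest at (0.440, 0.264). I'll move across towards the weight now.

Emit:
send_rows:
  deltas:
    - [[1,0.04,-0.11,0.04,0,0,0.05],[1,0.08,-0.22,0.08,0,0,0.1],[1,0.12,-0.34,0.12,0,0,0.16],[1,0.17,-0.45,0.16,0,0,0.22],[1,0.21,-0.56,0.2,0,0,0.28],[1,0.25,-0.68,0.24,0,0,0.33],[1,0.29,-0.79,0.27,0,0,0.38],[1,0.33,-0.9,0.27,0,0,0.43]]
  newtons: 40

```text
time_s: 0.97
position: [0.3532, 0.2446, 0.3066]
orientation: [0.001, 0.059, 0.998, 0.001]
contact_force: [0.6, 1.2, -1.1]
finger_gap: 0.0854
finger_force: 0.0
```

Emit:
send_rows:
  deltas:
    - [[1,0.02,-0.11,0,0,0,0],[1,0.04,-0.23,0,0,0,0],[1,0.06,-0.34,0,0,0,0],[1,0.08,-0.46,0,0,0,0],[1,0.1,-0.58,0,0,0,0],[1,0.12,-0.7,0,0,0,0],[1,0.15,-0.81,0,0,0,0],[1,0.17,-0.92,0,0,0,0]]

```text
time_s: 1.63
position: [0.4038, -0.0319, 0.3053]
orientation: [0.0, 0.06, 0.998, -0.0]
contact_force: [0.6, 0.5, 0.2]
finger_gap: 0.0853
finger_force: 0.0
```

Emit:
send_rows:
  deltas:
    - [[1,0.02,-0.1,0,0,0,0],[1,0.04,-0.2,0,0,0,0],[1,0.06,-0.3,0,0,0,0],[1,0.08,-0.4,0,0,0,0],[1,0.1,-0.5,0,0,0,0],[1,0.13,-0.58,-0.03,0,0,0],[1,0.15,-0.63,-0.1,0,0,0],[1,0.15,-0.64,-0.2,0,0,0]]

```text
time_s: 2.3
position: [0.4496, -0.225, 0.2453]
orientation: [0.002, 0.061, 0.998, -0.001]
contact_force: [1.8, -1.1, -1.1]
finger_gap: 0.0855
finger_force: 0.0
```

Emit:
send_rows:
  deltas:
    - [[1,0.005,0.005,-0.1,0,0,0],[1,0.005,0.005,-0.2,0,0,0],[1,0.005,0.005,-0.3,0,0,0],[1,0.005,0.005,-0.38,0,0,0],[1,0.005,0.005,-0.44,0,0,0],[1,0.005,0.005,-0.48,0,0,0],[1,0.005,0.005,-0.51,0,0,0],[1,0.005,0.005,-0.51,0,0,0]]

```text
time_s: 2.97
position: [0.4497, -0.2202, 0.0909]
orientation: [-0.001, 0.059, 0.998, 0.0]
contact_force: [0.2, -0.3, 0.4]
finger_gap: 0.0855
finger_force: 0.0
```

Run:
```python
from h import *
t=cam("top");s=cam("side")
cv2.imwrite("pics/c2.png",np.hstack([crop(t,310,180,80,80,5),crop(s,280,245,80,80,5)]))
print(robot.get_state()["position"],robot.get_state()["contact_force"])
```

```text
[ 0.45026479 -0.22054375  0.09253814] [-0.29857292  0.12164054 -0.23620167]
```

View pics/c2.png

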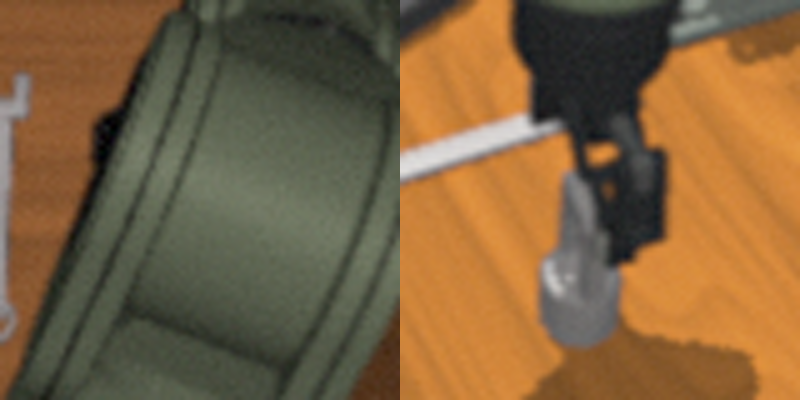

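The side view shows the frame standing between the open fingers, at about (580,220) in the crop. I'll close on it.

Emit:
send_rows:
  deltas:
    - [[0.4,0.005,-0.01,0,0,0,0],[0.3,0.005,-0.01,0,0,0,0],[0.2,0.005,-0.01,0,0,0,0],[0.1,0.005,-0.01,0,0,0,0],[0,0.005,-0.01,0,0,0,0],[-0.1,0.005,-0.01,0,0,0,0],[-0.2,0.005,-0.01,0,0,0,0],[-0.3,0.005,-0.01,0,0,0,0]]

```text
time_s: 3.73
position: [0.4518, -0.2235, 0.0927]
orientation: [0.0, 0.06, 0.998, -0.0]
contact_force: [-1.2, 0.8, 11.4]
finger_gap: 0.0378
finger_force: 38.8
```

Emit:
send_rows:
  deltas:
    - [[-1,0,0,0,0,0,0],[-1,0,0,0,0,0,0],[-1,0,0,0,0,0,0],[-1,0,0,0,0,0,0],[-1,0,0,0,0,0,0],[-1,0,0,0,0,0,0],[-1,0,0,0,0,0,0],[-1,0,0,0,0,0,0]]

```text
time_s: 4.4
position: [0.4518, -0.2235, 0.0927]
orientation: [0.0, 0.059, 0.998, -0.0]
contact_force: [-0.6, 1.2, 10.6]
finger_gap: 0.0378
finger_force: 38.8
```

Emit:
send_rows:
  deltas:
    - [[-1,0,0,0.02,0,0,0],[-1,0,0,0.06,0,0,0],[-1,0,0,0.14,0,0,0],[-1,0,0,0.24,0,0,0],[-1,0,0,0.34,0,0,0],[-1,0,0,0.44,0,0,0],[-1,0,0,0.52,0,0,0],[-1,0,0,0.57,0,0,0]]

```text
time_s: 5.07
position: [0.4517, -0.2235, 0.2659]
orientation: [0.001, 0.059, 0.998, -0.0]
contact_force: [-0.3, 1.1, -3.8]
finger_gap: 0.037
finger_force: 41.1
```

Emit:
send_rows:
  deltas:
    - [[-1,-0.04,0.08,0,0,0,0],[-1,-0.08,0.18,0,0,0,0.01],[-1,-0.1,0.28,0,0,0,0.02],[-1,-0.1,0.38,0,0,0,0.03],[-1,-0.1,0.48,0,0,0,0.03],[-1,-0.1,0.58,0,0,0,0.03],[-1,-0.1,0.66,0,0,0,0.03],[-1,-0.1,0.7,0,0,0,0.03]]

```text
time_s: 5.73
position: [0.4211, -0.0105, 0.2634]
orientation: [-0.0, 0.046, 0.999, 0.0]
contact_force: [0.1, -0.5, -4.5]
finger_gap: 0.0373
finger_force: 41.2
```

Emit:
send_rows:
  deltas:
    - [[-1,0,0,0,0,0,0],[-1,0,0,0,0,0,0],[-1,0,0,0,0,0,0],[-1,0,0,0,0,0,0],[-1,0,0,0,0,0,0],[-1,0,0,0,0,0,0],[-1,0,0,0,0,0,0],[-1,0,0,0,0,0,0]]

```text
time_s: 6.4
position: [0.4216, -0.0136, 0.2631]
orientation: [-0.0, 0.048, 0.999, -0.0]
contact_force: [-0.1, -0.2, -4.2]
finger_gap: 0.0369
finger_force: 41.2
```

Run:
```python
from h import *
t=cam("top");s=cam("side")
cv2.imwrite("pics/c3.png",np.hstack([crop(t,255,150,80,80,5),crop(s,265,165,80,80,5)]))
S=robot.get_state();print(S["position"],S["orientation"],S["contact_force"],S["torque"])
F=np.mean([ (robot.capture("side"),robot.get_state()["contact_force"])[1] for _ in range(6)],0);print(F)
```

```text
[ 0.42158202 -0.01354963  0.26316954] [-1.59783729e-05  4.78292622e-02  9.98855525e-01 -4.70180544e-05] [-0.6952096   0.48609246 -3.26258093] [-0.02580694  0.0331025   0.01054101]
[ 0.33187523  0.11947524 -4.19197043]
```

View pics/c3.png

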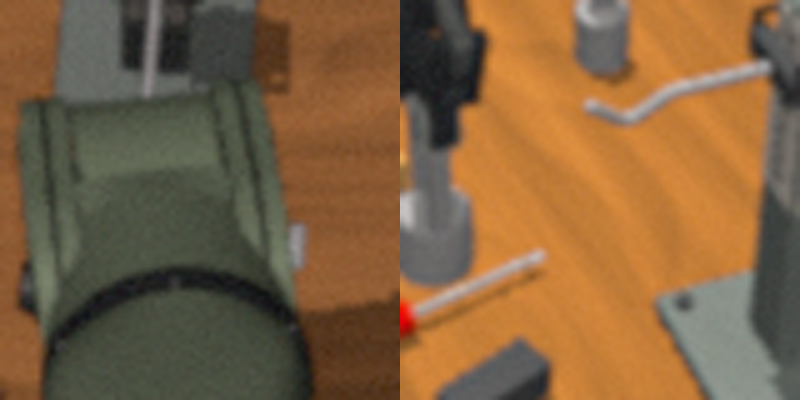

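The side crop shows the weight held upright on the left: its body runs to about u=472 and its bottom is near v=285. The hook is empty, with its tip at (588,106) and its seat at (628,119). I'll check the held pose against a projected model.

Run:
```python
from h import *
s=cam("side"); p=robot.get_state()["position"]; o=p-[0,0,.092]
a=np.linspace(0,2*np.pi,60)
for z in (0,.042):
  q=(proj(s,o+np.c_[.022*np.cos(a),.022*np.sin(a),0*a+z])-[265,165]+.5)*5-.5+[400,0]
  print(z,"u",q[:,0].min(),q[:,0].max(),"v",q[:,1].min(),q[:,1].max())
y=-.095;X=np.array([np.cos(y),np.sin(y),0]);Y=np.array([-np.sin(y),np.cos(y),0])
print("frame foot corners",((proj(s,[o+sx*.006*X+sy*.02*Y+[0,0,.042] for sx in(1,-1) for sy in(1,-1)])-[265,165]+.5)*5-.5+[400,0]).round())
for nm,P in(("seat",(.5363,-.0151,.23)),("tip",(.5144,-.0131,.245))): print(nm,(proj(s,P)-[265,165]+.5)*5-.5+[400,0])
tip=np.array([.5144,-.0131]); seat=np.array([.5363,-.0151])
print("dxy to seat",seat-p[:2])
```

```text
0 u 393.8168109917437 474.7715204551916 v 232.36721654706426 289.49083483694847
0.042 u 389.86674886413834 472.98139117782637 v 176.16416961224996 233.2078754316687
frame foot corners [[430. 178.]
 [454. 226.]
 [409. 183.]
 [432. 232.]]
seat [[626.31496038 119.62645656]]
tip [[588.76029271 107.93068839]]
dxy to seat [ 0.1146857  -0.00162923]
```

The held pose agrees to about 1 mm. Next I'll slide the eye over the hook.

Emit:
send_rows:
  deltas:
    - [[-1,0.02,0,0,0,0,0],[-1,0.06,0,0,0,0,0],[-1,0.1,0,0,0,0,0],[-1,0.14,0,0,0,0,0],[-1,0.18,0,0,0,0,0],[-1,0.22,0,0,0,0,0],[-1,0.25,0,0,0,0,0],[-1,0.27,0,0,0,0,0]]

```text
time_s: 7.52
position: [0.5037, -0.0134, 0.2629]
orientation: [0.0, 0.048, 0.999, -0.0]
contact_force: [1.3, -0.7, -3.9]
finger_gap: 0.0369
finger_force: 41.2
```

Emit:
send_rows:
  deltas:
    - [[-1,0.02,0,0,0,0,0],[-1,0.04,0,0,0,0,0],[-1,0.06,0,0,0,0,0],[-1,0.08,-0.002,0,0,0,0],[-1,0.1,-0.005,0,0,0,0],[-1,0.11,-0.005,0,0,0,0],[-1,0.112,-0.005,0,0,0,0],[-1,0.112,-0.005,0,0,0,0]]

```text
time_s: 8.18
position: [0.5362, -0.015, 0.2631]
orientation: [-0.0, 0.048, 0.999, -0.0]
contact_force: [-0.5, 0.0, -4.5]
finger_gap: 0.0372
finger_force: 41.2
```

Run:
```python
from h import *
s=cam("side")
S=robot.get_state();p=S["position"];print(p,S["contact_force"])
im=crop(s,285,150,70,75,8)
cv2.imwrite("pics/c4.png",im)
y=-.095;X=np.array([np.cos(y),np.sin(y),0]);Y=np.array([-np.sin(y),np.cos(y),0]);o=p-[0,0,.092]
f=lambda P:((proj(s,P)-[285,150]+.5)*8-.5).round()
print("roof near face",f(o-.006*X+[0,0,.087]),"win sides",f([o-.006*X+q*.012*Y+[0,0,h] for q in(1,-1) for h in(.042,.079)]),"seat",f((.5363,-.0151,.23)),"tip",f((.5144,-.0131,.245)))
```

```text
[ 0.53601594 -0.01496502  0.26313451] [-0.64741809 -0.70542491 -2.97447284]
roof near face [[187. 252.]] win sides [[171. 331.]
 [173. 248.]
 [197. 375.]
 [200. 292.]] seat [[202. 312.]] tip [[142. 293.]]
```

View pics/c4.png

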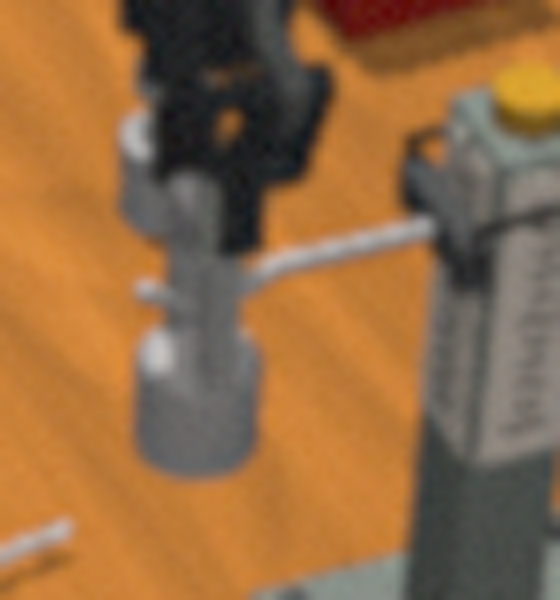

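The hook runs through the window: its tip sticks out left of the frame at (145,290) and its rod leaves to the right at (250,280), with no contact. I'll lower slowly.

Emit:
send_rows:
  deltas:
    - [[-1,0,0,-0.008,0,0,0],[-1,0,0,-0.016,0,0,0],[-1,0,0,-0.024,0,0,0],[-1,0,0,-0.032,0,0,0],[-1,0,0,-0.038,0,0,0],[-1,0,0,-0.044,0,0,0],[-1,0,0,-0.05,0,0,0],[-1,0,0,-0.055,0,0,0]]

```text
time_s: 8.9
position: [0.5362, -0.015, 0.2465]
orientation: [-0.0, 0.048, 0.999, -0.0]
contact_force: [-0.1, -0.9, -4.2]
finger_gap: 0.0371
finger_force: 41.2
```

Emit:
send_rows:
  deltas:
    - [[-1,0,0,-0.005,0,0,0],[-1,0,0,-0.01,0,0,0],[-1,0,0,-0.015,0,0,0],[-1,0,0,-0.02,0,0,0],[-1,0,0,-0.025,0,0,0],[-1,0,0,-0.03,0,0,0],[-1,0,0,-0.035,0,0,0],[-1,0,0,-0.04,0,0,0]]

```text
time_s: 9.57
position: [0.5362, -0.015, 0.2345]
orientation: [0.0, 0.048, 0.999, -0.0]
contact_force: [0.6, -0.1, -2.5]
finger_gap: 0.0374
finger_force: 41.3
```

Emit:
send_rows:
  deltas:
    - [[-1,0,0,-0.005,0,0,0],[-1,0,0,-0.01,0,0,0],[-1,0,0,-0.015,0,0,0],[-1,0,0,-0.02,0,0,0],[-1,0,0,-0.025,0,0,0],[-1,0,0,-0.03,0,0,0],[-1,0,0,-0.035,0,0,0],[-1,0,0,-0.04,0,0,0]]

```text
time_s: 10.23
position: [0.5362, -0.015, 0.2226]
orientation: [0.0, 0.048, 0.999, -0.0]
contact_force: [0.3, -0.1, -2.4]
finger_gap: 0.037
finger_force: 41.5
```

Emit:
send_rows:
  deltas:
    - [[-1,0,0,-0.005,0,0,0],[-1,0,0,-0.01,0,0,0],[-1,0,0,-0.015,0,0,0],[-1,0,0,-0.02,0,0,0],[-1,0,0,-0.025,0,0,0],[-1,0,0,-0.03,0,0,0],[-1,0,0,-0.035,0,0,0],[-1,0,0,-0.04,0,0,0]]

```text
time_s: 10.9
position: [0.5362, -0.015, 0.2105]
orientation: [0.0, 0.048, 0.999, -0.0]
contact_force: [0.6, -0.2, -0.5]
finger_gap: 0.0369
finger_force: 41.7
```

```bash
cat > f.py <<'E'
from h import *
A=[];T=[]
for _ in range(8):
    robot.capture("side"); S=robot.get_state(); A.append(S["contact_force"]);T.append(S["torque"])
print(S["time_s"],S["position"],np.mean(A,0),np.std(A,0)/8**.5,np.mean(T,0))
E
python3 f.py
```

```text
11.3 [ 0.53622391 -0.01498028  0.21073936] [ 0.24500059  0.06995514 -0.95909919] [0.09723847 0.20940907 0.17572201] [-0.00108804 -0.15178437  0.0162716 ]
```

Emit:
send_rows:
  deltas:
    - [[-1,0,0,-0.004,0,0,0],[-1,0,0,-0.008,0,0,0],[-1,0,0,-0.012,0,0,0],[-1,0,0,-0.016,0,0,0],[-1,0,0,-0.02,0,0,0],[-1,0,0,-0.023,0,0,0],[-1,0,0,-0.025,0,0,0],[-1,0,0,-0.025,0,0,0]]

```text
time_s: 11.97
position: [0.5362, -0.015, 0.2031]
orientation: [-0.0, 0.048, 0.999, -0.0]
contact_force: [1.1, -0.6, -0.5]
finger_gap: 0.0371
finger_force: 41.8
```

```bash
sed -i 's/range(8)/range(24)/;s/8\*\*/24**/;s/np.mean(T,0))/np.mean(T,0),np.std(T,0))/' f.py; python3 f.py
python3 - <<'E'
from h import *
cv2.imwrite("pics/c5.png",crop(cam("side"),285,150,70,75,8))
E
```

```text
13.1667 [ 0.53621077 -0.01498486  0.20317094] [ 0.73566553  0.21137211 -0.27829749] [0.09040414 0.07850859 0.08780554] [-0.00341682 -0.2220024   0.00624344] [0.03143456 0.03020025 0.03162576]
```

View pics/c5.png

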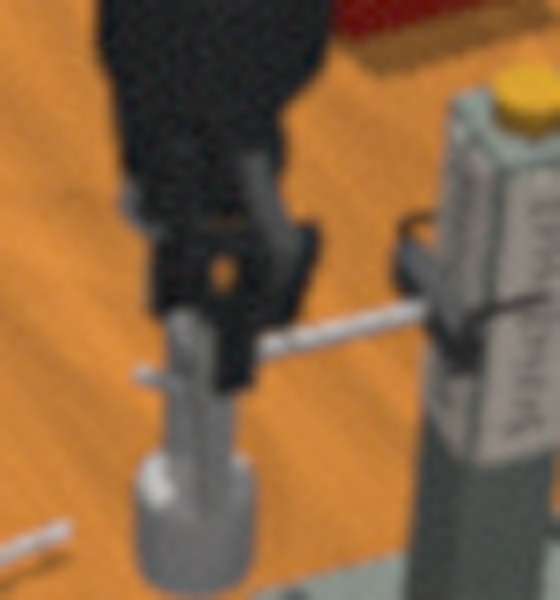

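The weight hangs into the hook and the hook has sunk, with the tip now at (145,375). The sideways force of +0.7 N suggests the eye sits slightly too far out towards the tip. I'll shift in by 2 mm.

Emit:
send_rows:
  deltas:
    - [[-1,0.001,0,0,0,0,0],[-1,0.002,0,0,0,0,0],[-1,0.003,0,0,0,0,0],[-1,0.004,0,0,0,0,0],[-1,0.005,0,0,0,0,0],[-1,0.006,0,0,0,0,0],[-1,0.007,0,0,0,0,0],[-1,0.007,0,0,0,0,0]]

```text
time_s: 13.88
position: [0.5381, -0.015, 0.2031]
orientation: [-0.0, 0.048, 0.999, -0.0]
contact_force: [-2.0, -0.1, -1.3]
finger_gap: 0.0373
finger_force: 41.8
```

```bash
python3 f.py
```

```text
15.0833 [ 0.53832564 -0.01496723  0.20319267] [-2.63679839 -0.1434304  -0.15888801] [0.08872994 0.08695706 0.09395905] [-0.01670362  0.6312034   0.00639449] [0.0200014  0.04113804 0.01984003]
```

Emit:
send_rows:
  deltas:
    - [[-1,-0.001,0,0,0,0,0],[-1,-0.002,0,0,0,0,0],[-1,-0.003,0,0,0,0,0],[-1,-0.004,0,0,0,0,0],[-1,-0.004,0,0,0,0,0],[-1,-0.004,0,0,0,0,0],[-1,-0.004,0,0,0,0,0],[-1,-0.004,0,0,0,0,0]]

```text
time_s: 15.75
position: [0.5373, -0.0149, 0.2032]
orientation: [0.0, 0.048, 0.999, -0.0]
contact_force: [1.0, 0.4, -0.4]
finger_gap: 0.037
finger_force: 41.8
```

```bash
python3 f.py
```

```text
16.95 [ 0.53711773 -0.01496414  0.20317102] [ 1.68883735  0.76185857 -0.16085914] [0.10315145 0.0924253  0.09428403] [ 0.24362297 -0.39515884 -0.01208035] [0.0441907  0.05207252 0.03096958]
```

Emit:
send_rows:
  deltas:
    - [[-1,0.0005,0,0,0,0,0],[-1,0.001,0.0004,0,0,0,0],[-1,0.0015,0.0007,0,0,0,0],[-1,0.0015,0.0007,0,0,0,0],[-1,0.0015,0.0007,0,0,0,0],[-1,0.0015,0.0007,0,0,0,0],[-1,0.0015,0.0007,0,0,0,0],[-1,0.0015,0.0007,0,0,0,0]]

```text
time_s: 17.62
position: [0.5375, -0.0149, 0.2032]
orientation: [-0.0, 0.048, 0.999, -0.0]
contact_force: [0.6, -0.7, -0.5]
finger_gap: 0.0373
finger_force: 41.8
```

```bash
python3 f.py
```

```text
18.8167 [ 0.53753671 -0.0148003   0.20314412] [-0.05943254 -1.61946929 -0.30623867] [0.11847138 0.14723657 0.0904004 ] [-0.37114533  0.03682544 -0.0051518 ] [0.09124618 0.03977107 0.02958345]
```

Emit:
send_rows:
  deltas:
    - [[-1,0,-0.0002,-0.001,0,0,0],[-1,0,-0.0004,-0.002,0,0,0],[-1,0,-0.0004,-0.003,0,0,0],[-1,0,-0.0004,-0.004,0,0,0],[-1,0,-0.0004,-0.005,0,0,0],[-1,0,-0.0004,-0.005,0,0,0],[-1,0,-0.0004,-0.005,0,0,0],[-1,0,-0.0004,-0.005,0,0,0]]
  newtons: 20

```text
time_s: 19.48
position: [0.5376, -0.0149, 0.2017]
orientation: [0.0, 0.048, 0.999, -0.0]
contact_force: [-0.5, -0.9, -1.2]
finger_gap: 0.0374
finger_force: 41.8
```

```bash
python3 f.py
```

```text
20.6833 [ 0.53754841 -0.01488904  0.20165471] [-0.51815562 -0.78655798 -0.19103883] [0.0994422  0.08915391 0.09669128] [-2.34260927e-01  5.12473024e-02  7.45984446e-05] [0.04782353 0.03251851 0.03051673]
```

Emit:
send_rows:
  deltas:
    - [[-0.16,0,-0.0003,0,0,0,0],[-0.14,0,-0.0003,0,0,0,0],[-0.12,0,-0.0003,0,0,0,0],[-0.1,0,-0.0003,0,0,0,0],[-0.07,0,-0.0003,0,0,0,0],[-0.04,0,-0.0003,0,0,0,0],[0,0,-0.0003,0,0,0,0],[0.05,0,-0.0003,0,0,0,0]]
  newtons: 20

```text
time_s: 21.35
position: [0.5376, -0.0149, 0.2017]
orientation: [0.0, 0.048, 0.999, -0.0]
contact_force: [-0.6, 0.0, 0.6]
finger_gap: 0.0448
finger_force: 0.0
```

Emit:
send_rows:
  deltas:
    - [[0.1,0,0,0,0,0,0],[0.2,0,0,0,0,0,0],[0.3,0,0,0,0,0,0],[0.4,0,0,0,0,0,0],[0.5,0,0,0,0,0,0],[0.6,0,0,0,0,0,0],[0.7,0,0,0,0,0,0],[0.8,0,0,0,0,0,0]]

```text
time_s: 22.02
position: [0.5376, -0.015, 0.2017]
orientation: [0.0, 0.048, 0.999, -0.0]
contact_force: [-0.2, -0.0, 0.1]
finger_gap: 0.0768
finger_force: 0.0
```

Run:
```python
from h import *
ims=[]
for i in range(8):
    s=cam("side"); ims.append(s)
cv2.imwrite("pics/c6.png",np.hstack([crop(ims[0],290,170,60,65,6),crop(ims[7],290,170,60,65,6)]))
# vertical motion between frames around weight body
g=[cv2.cvtColor(c["frame"],cv2.COLOR_RGB2GRAY)[195:228,298:320].astype(np.float32) for c in ims]
print([tuple(np.round(cv2.phaseCorrelate(g[0],x,cv2.createHanningWindow((22,33),cv2.CV_32F))[0],2)) for x in g])
S=robot.get_state();print(S["time_s"],S["finger_gap"],S["position"])
```

```text
[(np.float64(0.0), np.float64(0.0)), (np.float64(0.1), np.float64(-0.08)), (np.float64(0.05), np.float64(0.28)), (np.float64(0.24), np.float64(0.01)), (np.float64(0.0), np.float64(-0.08)), (np.float64(0.02), np.float64(0.06)), (np.float64(0.1), np.float64(-0.14)), (np.float64(-0.03), np.float64(-0.15))]
22.4167 0.07704923886017295 [ 0.53753139 -0.01496406  0.20166619]
```

View pics/c6.png

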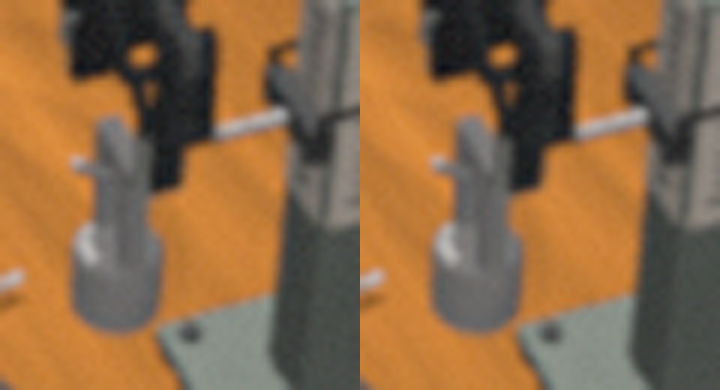

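In both frames the weight hangs still on the hook, with its body at about (115,275), and the fingers stand clear. I'll hold for over 2 s.

Emit:
send_rows:
  deltas:
    - [[0.8,0,0,0,0,0,0],[0.8,0,0,0,0,0,0],[0.8,0,0,0,0,0,0],[0.8,0,0,0,0,0,0],[0.8,0,0,0,0,0,0],[0.8,0,0,0,0,0,0],[0.8,0,0,0,0,0,0],[0.8,0,0,0,0,0,0]]

```text
time_s: 23.08
position: [0.5376, -0.0149, 0.2017]
orientation: [0.0, 0.048, 0.999, -0.0]
contact_force: [-1.0, 0.3, -0.7]
finger_gap: 0.0769
finger_force: 0.0
```

Emit:
send_rows:
  deltas:
    - [[0.8,0,0,0,0,0,0],[0.8,0,0,0,0,0,0],[0.8,0,0,0,0,0,0],[0.8,0,0,0,0,0,0],[0.8,0,0,0,0,0,0],[0.8,0,0,0,0,0,0],[0.8,0,0,0,0,0,0],[0.8,0,0,0,0,0,0]]

```text
time_s: 23.75
position: [0.5376, -0.015, 0.2017]
orientation: [0.0, 0.048, 0.999, -0.0]
contact_force: [-0.3, -0.2, 0.2]
finger_gap: 0.077
finger_force: 0.0
```

Emit:
send_rows:
  deltas:
    - [[0.8,0,0,0,0,0,0],[0.8,0,0,0,0,0,0],[0.8,0,0,0,0,0,0],[0.8,0,0,0,0,0,0],[0.8,0,0,0,0,0,0],[0.8,0,0,0,0,0,0],[0.8,0,0,0,0,0,0],[0.8,0,0,0,0,0,0]]

```text
time_s: 24.42
position: [0.5376, -0.015, 0.2017]
orientation: [-0.0, 0.048, 0.999, -0.0]
contact_force: [-0.4, 0.6, 0.2]
finger_gap: 0.0769
finger_force: 0.0
```

Emit:
send_rows:
  deltas:
    - [[0.8,0,0,0,0,0,0],[0.8,0,0,0,0,0,0],[0.8,0,0,0,0,0,0],[0.8,0,0,0,0,0,0],[0.8,0,0,0,0,0,0],[0.8,0,0,0,0,0,0],[0.8,0,0,0,0,0,0],[0.8,0,0,0,0,0,0]]

```text
time_s: 25.08
position: [0.5375, -0.015, 0.2017]
orientation: [-0.0, 0.048, 0.999, -0.0]
contact_force: [-0.3, 1.2, -0.1]
finger_gap: 0.077
finger_force: 0.0
```

Emit:
send_rows:
  deltas:
    - [[0.7,0,0,0,0,0,0],[0.6,0,0,0,0,0,0],[0.5,0,0,0,0,0,0],[0.4,0,0,0,0,0,0],[0.3,0,0,0,0,0,0],[0.2,0,0,0,0,0,0],[0.13,0,0,0,0,0,0],[0.1,0,0,0,0,0,0]]
  newtons: 20

```text
time_s: 25.75
position: [0.5375, -0.015, 0.2017]
orientation: [-0.0, 0.048, 0.999, -0.0]
contact_force: [-0.7, 0.9, 0.4]
finger_gap: 0.0471
finger_force: 0.0
```

Emit:
send_rows:
  deltas:
    - [[0.08,0,0,0,0,0,0],[0.06,0,0,0,0,0,0],[0.04,0,0,0,0,0,0],[0.02,0,0,0,0,0,0],[0,0,0,0,0,0,0],[-0.02,0,0,0,0,0,0],[-0.04,0,0,0,0,0,0],[-0.05,0,0,0,0,0,0]]

```text
time_s: 26.42
position: [0.5376, -0.015, 0.2017]
orientation: [0.0, 0.048, 0.999, -0.0]
contact_force: [0.1, -0.2, 0.1]
finger_gap: 0.0407
finger_force: 0.0
```

Emit:
send_rows:
  deltas:
    - [[-0.06,0,0,0,0,0,0],[-0.07,0,0,0,0,0,0],[-0.08,0,0,0,0,0,0],[-0.09,0,0,0,0,0,0],[-0.1,0,0,0,0,0,0],[-0.11,0,0,0,0,0,0],[-0.12,0,0,0,0,0,0],[-0.13,0,0,0,0,0,0]]

```text
time_s: 27.08
position: [0.5376, -0.015, 0.2017]
orientation: [0.0, 0.048, 0.999, -0.0]
contact_force: [-0.5, 0.9, 0.0]
finger_gap: 0.0375
finger_force: 20.1
```

Emit:
send_rows:
  deltas:
    - [[-0.14,0,0,0,0,0,0],[-0.16,0,0,0,0,0,0],[-0.18,0,0,0,0,0,0],[-0.2,0,0,0,0,0,0],[-0.25,0,0,0,0,0,0],[-0.3,0,0,0,0,0,0],[-0.4,0,0,0,0,0,0],[-0.5,0,0,0,0,0,0]]

```text
time_s: 27.75
position: [0.5376, -0.015, 0.2017]
orientation: [0.0, 0.048, 0.999, -0.0]
contact_force: [0.3, 1.3, -0.6]
finger_gap: 0.038
finger_force: 20.1
```

```bash
sed -i 's/24/10/g' f.py; python3 f.py
```

```text
28.25 [ 0.53757032 -0.01495777  0.20166101] [0.15810479 0.46904698 0.37057492] [0.1236565  0.12631329 0.20307362] [ 0.15239875 -0.02754663  0.01467299] [0.02207499 0.03117499 0.02851143]
```

Emit:
send_rows:
  deltas:
    - [[-0.5,0,0,0.003,0,0,0],[-0.5,0,0,0.008,0,0,0],[-0.5,0,0,0.013,0,0,0],[-0.5,0,0,0.018,0,0,0],[-0.5,0,0,0.023,0,0,0],[-0.5,0,0,0.028,0,0,0],[-0.5,0,0,0.033,0,0,0],[-0.5,0,0,0.038,0,0,0]]

```text
time_s: 28.92
position: [0.5375, -0.015, 0.2132]
orientation: [-0.0, 0.048, 0.999, -0.0]
contact_force: [0.7, 0.9, -1.3]
finger_gap: 0.0374
finger_force: 20.2
```

Emit:
send_rows:
  deltas:
    - [[-0.5,0,0,0.005,0,0,0],[-0.5,0,0,0.01,0,0,0],[-0.5,0,0,0.015,0,0,0],[-0.5,0,0,0.02,0,0,0],[-0.5,0,0,0.025,0,0,0],[-0.5,0,0,0.03,0,0,0],[-0.5,0,0,0.035,0,0,0],[-0.5,0,0,0.04,0,0,0]]

```text
time_s: 29.58
position: [0.5375, -0.015, 0.2252]
orientation: [-0.0, 0.048, 0.999, -0.0]
contact_force: [0.3, 0.4, -2.0]
finger_gap: 0.0377
finger_force: 20.3
```

Emit:
send_rows:
  deltas:
    - [[-0.5,0,0,0.005,0,0,0],[-0.5,0,0,0.01,0,0,0],[-0.5,0,0,0.015,0,0,0],[-0.5,0,0,0.02,0,0,0],[-0.5,0,0,0.025,0,0,0],[-0.5,0,0,0.03,0,0,0],[-0.5,0,0,0.035,0,0,0],[-0.5,0,0,0.04,0,0,0]]

```text
time_s: 30.25
position: [0.5375, -0.015, 0.2372]
orientation: [-0.0, 0.048, 0.999, -0.0]
contact_force: [-0.4, 0.5, -2.4]
finger_gap: 0.0379
finger_force: 20.5
```

Emit:
send_rows:
  deltas:
    - [[-0.5,0,0,0.005,0,0,0],[-0.5,0,0,0.01,0,0,0],[-0.5,0,0,0.015,0,0,0],[-0.5,0,0,0.02,0,0,0],[-0.5,0,0,0.025,0,0,0],[-0.5,0,0,0.03,0,0,0],[-0.5,0,0,0.035,0,0,0],[-0.5,0,0,0.04,0,0,0]]

```text
time_s: 30.92
position: [0.5375, -0.015, 0.2492]
orientation: [-0.0, 0.048, 0.999, -0.0]
contact_force: [-0.3, -1.4, -4.3]
finger_gap: 0.0374
finger_force: 20.5
```

Emit:
send_rows:
  deltas:
    - [[-0.5,0,0,0.006,0,0,0],[-0.5,0,0,0.012,0,0,0],[-0.5,0,0,0.018,0,0,0],[-0.5,0,0,0.024,0,0,0],[-0.5,0,0,0.03,0,0,0],[-0.5,0,0,0.036,0,0,0],[-0.5,0,0,0.042,0,0,0],[-0.5,0,0,0.046,0,0,0]]

```text
time_s: 31.58
position: [0.5376, -0.0149, 0.2631]
orientation: [0.0, 0.048, 0.999, -0.0]
contact_force: [-0.5, -0.8, -4.0]
finger_gap: 0.0371
finger_force: 20.5
```

```bash
python3 f.py
python3 - <<'E'
from h import *
cv2.imwrite("pics/c7.png",crop(cam("side"),285,150,70,75,8))
E
```

```text
32.0833 [ 0.53754527 -0.01497878  0.26283677] [-0.05804651  0.01138272 -3.85829473] [0.17929461 0.1617234  0.19807671] [ 0.00292348 -0.01733896 -0.0002599 ] [0.02886641 0.01769935 0.03390917]
```

View pics/c7.png

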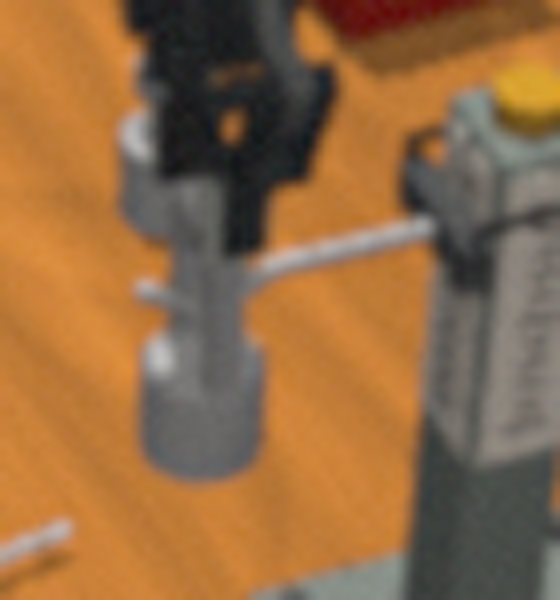

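The weight is clear of the seat, upright, in the same pose as before. I'll back out along the hook and carry it to the nest.

Emit:
send_rows:
  deltas:
    - [[-0.5,-0.02,0,0,0,0,0],[-0.5,-0.05,0,0,0,0,0],[-0.5,-0.08,0.001,0,0,0,0],[-0.5,-0.12,0.003,0,0,0,0],[-0.5,-0.16,0.004,0,0,0,0],[-0.5,-0.2,0.005,0,0,0,0],[-0.5,-0.24,0.005,0,0,0,0],[-0.5,-0.28,0.005,0,0,0,0]]

```text
time_s: 32.8
position: [0.4525, -0.0135, 0.263]
orientation: [0.0, 0.048, 0.999, -0.0]
contact_force: [0.5, 1.2, -4.4]
finger_gap: 0.0371
finger_force: 21.2
```

Emit:
send_rows:
  deltas:
    - [[-0.5,-0.04,0,0,0,0,0],[-0.5,-0.08,0,0,0,0,0],[-0.5,-0.1,0.04,0,0,0,0],[-0.5,-0.1,0.1,0,0,0,0],[-0.5,-0.1,0.18,0,0,0,0],[-0.5,-0.1,0.26,0,0,0,0],[-0.5,-0.1,0.34,0,0,0,0],[-0.5,-0.1,0.42,0,0,0,0]]

```text
time_s: 33.47
position: [0.423, 0.1135, 0.263]
orientation: [0.0, 0.048, 0.999, -0.0]
contact_force: [0.8, 0.4, -4.1]
finger_gap: 0.037
finger_force: 21.3
```

Emit:
send_rows:
  deltas:
    - [[-0.5,0.01,0.08,0,0,0,0],[-0.5,0.02,0.16,0,0,0,0],[-0.5,0.03,0.24,0,0,0,0],[-0.5,0.04,0.32,0,0,0,0],[-0.5,0.05,0.4,-0.02,0,0,0],[-0.5,0.06,0.46,-0.06,0,0,0],[-0.5,0.06,0.5,-0.12,0,0,0],[-0.5,0.06,0.505,-0.2,0,0,0]]

```text
time_s: 34.13
position: [0.4413, 0.2666, 0.2029]
orientation: [0.001, 0.047, 0.999, 0.001]
contact_force: [0.4, 1.1, -4.9]
finger_gap: 0.0368
finger_force: 21.2
```

Run:
```python
from h import *
s=cam("side");p=robot.get_state()["position"];print(p)
im=crop(s,205,130,80,90,6)
o=p-[0,0,.092]; a=np.linspace(0,2*np.pi,60)
f=lambda P:((proj(s,P)-[205,130]+.5)*6-.5).round()
q=f(o+np.c_[.022*np.cos(a),.022*np.sin(a),0*a]);print("bottom",q.min(0),q.max(0))
q=f(np.array([.44,.2637,.024])+np.c_[.027*np.cos(a),.027*np.sin(a),0*a]);print("mouth",q.min(0),q.max(0))
cv2.imwrite("pics/c8.png",im)
```

```text
[0.43980335 0.26459974 0.19841043]
bottom [191. 248.] [271. 299.]
mouth [197. 356.] [291. 419.]
```

View pics/c8.png

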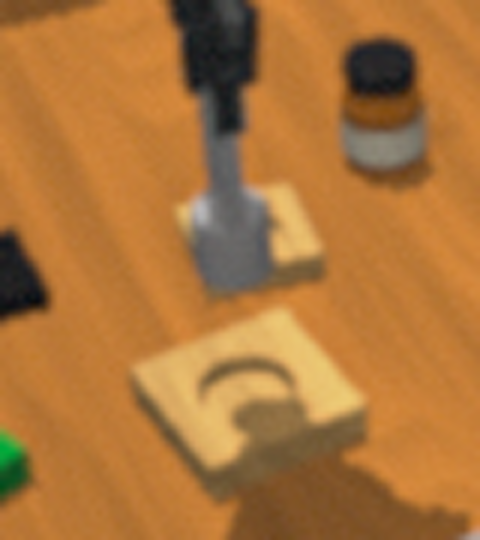

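The weight hangs above the nest pocket. Its bottom is at about (232,294) and the mouth spans (200–297, 356 and below), within 2 mm of the prediction. I'll descend.

Emit:
send_rows:
  deltas:
    - [[-0.5,0.003,0,-0.04,0,0,0],[-0.5,0.005,0,-0.09,0,0,0],[-0.5,0.005,0,-0.14,0,0,0],[-0.5,0.005,0,-0.19,0,0,0],[-0.5,0.005,0,-0.23,0,0,0],[-0.5,0.005,0,-0.26,0,0,0],[-0.5,0.005,0,-0.275,0,0,0],[-0.5,0.005,0,-0.28,0,0,0]]

```text
time_s: 34.85
position: [0.443, 0.2638, 0.1188]
orientation: [-0.0, 0.048, 0.999, -0.0]
contact_force: [1.0, 0.2, -3.9]
finger_gap: 0.0375
finger_force: 22.0
```

```bash
python3 f.py
```

```text
35.35 [0.44309847 0.264056   0.11904265] [-0.17863862 -0.03658279 -3.97075665] [0.13971164 0.10229286 0.18117439] [0.00505142 0.00658115 0.00023832] [0.03533679 0.02366347 0.03057091]
```

Emit:
send_rows:
  deltas:
    - [[-0.5,-0.003,0,-0.006,0,0,0],[-0.5,-0.006,0,-0.012,0,0,0],[-0.5,-0.006,0,-0.018,0,0,0],[-0.5,-0.006,0,-0.024,0,0,0],[-0.5,-0.006,0,-0.03,0,0,0],[-0.5,-0.006,0,-0.035,0,0,0],[-0.5,-0.006,0,-0.039,0,0,0],[-0.5,-0.006,0,-0.042,0,0,0]]

```text
time_s: 36.02
position: [0.4414, 0.2642, 0.1064]
orientation: [0.0, 0.048, 0.999, 0.0]
contact_force: [-1.8, -1.3, 16.1]
finger_gap: 0.0371
finger_force: 28.2
```

Emit:
send_rows:
  deltas:
    - [[-0.5,0,0,-0.001,0,0,0],[-0.5,0,0,-0.002,0,0,0],[-0.5,0,0,-0.003,0,0,0],[-0.5,0,0,-0.004,0,0,0],[-0.5,0,0,-0.005,0,0,0],[-0.5,0,0,-0.006,0,0,0],[-0.5,0,0,-0.007,0,0,0],[-0.5,0,0,-0.007,0,0,0]]

```text
time_s: 36.68
position: [0.4421, 0.2644, 0.106]
orientation: [0.001, 0.048, 0.999, 0.001]
contact_force: [-5.0, -3.2, 39.1]
finger_gap: 0.0375
finger_force: 34.3
```

```bash
python3 f.py
```

```text
37.1833 [0.4420701  0.26444055 0.10599872] [-5.36537968 -2.98230273 38.72215981] [0.17757174 0.1303746  0.21094151] [-0.84189734  1.14939127 -0.00401586] [0.01235081 0.03627491 0.02759473]
```

It is on the pocket floor and pressing too hard, so I'll ease off.

Emit:
send_rows:
  deltas:
    - [[-0.5,0,0,0.001,0,0,0],[-0.5,0,0,0.002,0,0,0],[-0.5,0,0,0.003,0,0,0],[-0.5,0,0,0.004,0,0,0],[-0.5,0,0,0.005,0,0,0],[-0.5,0,0,0.006,0,0,0],[-0.5,0,0,0.006,0,0,0],[-0.5,0,0,0.006,0,0,0]]

```text
time_s: 37.85
position: [0.4415, 0.2642, 0.1065]
orientation: [0.0, 0.048, 0.999, 0.0]
contact_force: [-1.9, -1.4, 10.7]
finger_gap: 0.0371
finger_force: 27.6
```

```bash
python3 f.py;python3 - <<'E'
from h import *
s=cam("side")
cv2.imwrite("pics/c9.png",crop(s,205,130,80,90,6))
E
```

```text
Traceback (most recent call last):
  File "f.py", line 4, in <module>
    robot.capture("side"); S=robot.get_state(); A.append(S["contact_force"]);T.append(S["torque"])
    ~~~~~~~~~~~~~^^^^^^^^
ValueError: 200 camera calls are used up
Traceback (most recent call last):
  File "h.py", line 5, in cam
    c=robot.capture(n); c["R"]=cv2.Rodrigues(c["rvec"])[0]; c["K"]=np.array([[c["fx"],0,c["cx"]],[0,c["fy"],c["cy"]],[0,0,1]]); c["d"]=np.array([c["k1"],0,0,0,0.]); return c
ValueError: 200 camera calls are used up
```

The cameras are used up, but the contact height of 0.1066 fits the floor: 0.0927 + 0.012 + about 2 mm from the regrip. On the rim it would have been about 0.118. I'll ease off the rest and release.

Emit:
send_rows:
  deltas:
    - [[-0.5,0,0,0.0005,0,0,0],[-0.5,0,0,0.001,0,0,0],[-0.5,0,0,0.0015,0,0,0],[-0.5,0,0,0.0015,0,0,0],[-0.5,0,0,0.0015,0,0,0],[-0.5,0,0,0.0015,0,0,0],[-0.5,0,0,0.0015,0,0,0],[-0.5,0,0,0.0015,0,0,0]]

```text
time_s: 38.67
position: [0.4413, 0.2641, 0.1066]
orientation: [0.0, 0.048, 0.999, 0.0]
contact_force: [-1.7, -0.2, 7.2]
finger_gap: 0.0369
finger_force: 26.4
```

Emit:
send_rows:
  deltas:
    - [[-0.16,0,0,0,0,0,0],[-0.14,0,0,0,0,0,0],[-0.12,0,0,0,0,0,0],[-0.1,0,0,0,0,0,0],[-0.07,0,0,0,0,0,0],[-0.04,0,0,0,0,0,0],[0,0,0,0,0,0,0],[0.1,0,0,0,0,0,0]]

```text
time_s: 39.33
position: [0.4413, 0.2641, 0.1064]
orientation: [0.0, 0.048, 0.999, -0.0]
contact_force: [0.8, -0.0, 0.1]
finger_gap: 0.0466
finger_force: 0.0
```

Emit:
send_rows:
  deltas:
    - [[0.3,0,0,0,0,0,0],[0.5,0,0,0,0,0,0],[0.7,0,0,0,0,0,0],[0.9,0,0,0,0,0,0],[1,0,0,0,0,0,0],[1,0,0,0,0,0,0],[1,0,0,0,0,0,0],[1,0,0,0,0,0,0]]

```text
time_s: 40.0
position: [0.4412, 0.264, 0.1064]
orientation: [-0.0, 0.048, 0.999, -0.0]
contact_force: [-0.5, -0.1, 1.1]
finger_gap: 0.0853
finger_force: 0.0
```

Emit:
send_rows:
  deltas:
    - [[1,0,0,0.02,0,0,0],[1,0,0,0.06,0,0,0],[1,0,0,0.12,0,0,0],[1,0,0,0.2,0,0,0],[1,0,0,0.28,0,0,0],[1,0,0,0.36,0,0,0],[1,0,0,0.42,0,0,0],[1,0,0,0.45,0,0,0]]

```text
time_s: 40.67
position: [0.4416, 0.2643, 0.2441]
orientation: [0.001, 0.048, 0.999, 0.001]
contact_force: [0.6, 0.5, -0.4]
finger_gap: 0.0857
finger_force: 0.0
```

Emit:
send_rows:
  deltas:
    - [[1,0,0,0,0,0,0],[1,0,0,0,0,0,0],[1,0,0,0,0,0,0],[1,0,0,0,0,0,0],[1,0,0,0,0,0,0],[1,0,0,0,0,0,0],[1,0,0,0,0,0,0],[1,0,0,0,0,0,0]]

```text
time_s: 41.33
position: [0.4412, 0.264, 0.2413]
orientation: [-0.0, 0.048, 0.999, -0.0]
contact_force: [0.5, -0.2, -0.3]
finger_gap: 0.0852
finger_force: 0.0
```

```bash
python3 -c "
from workcell import robot
print(robot.hand_in())"
```

```text
the job is handed in; nothing more can be done
None
```

The counterweight (about 0.4 kg) was hung on the hook, hung free and still for over 4 s, then lifted off and set down in the larger wooden nest's pocket; the job is handed in, but the hand-in gave no verdict, I pressed the weight onto the pocket floor with about 39 N before easing off, and with the camera calls used up only contact height and force confirm the final placing.

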